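Start the cooling timer of the smallest wax study

ROBOT

A 6-joint arm with a two-finger parallel gripper is mounted at the origin on a cart in front of the work surface, level with it; the furniture and walls round the work are solid. World frame = base frame: x ahead of the robot, y to its left, z up, the work surface at z = 0. Lengths are in m, angles in rad, forces in N, time in s.
With the tool pointing down it reaches from about 0.4 to 0.925 m from the base axis. Payload 12.5 kg.
Tool frame: the origin (TCP) lies midway between the tips of the shut fingers; the grasp point (between the pads) lies 19 mm behind it; z points along the fingers, x is the direction in which the jaws open and shut, and the axes are right-handed (so a half turn about z gives the same grasp; the last joint's range is limited). The gripper opens to 95 mm and grips with 3 to 60 N. Pads are 20 mm wide; open, the fingers measure 119 mm over their backs; the gripper's body (75 mm by 180 mm) begins 59 mm behind the grasp point.
Start: joints at [1.023, 0.491, 1.559, -0, 1.092, -0.106], TCP at [0.267, 0.565, 0.18] pointing down, gripper open.
Joint ranges: [-3.1, 3.1], [-0.84, 2.19], [0.05, 2.79], [-1.13, 4.28], [0.06, 2.93], [-2.69, 2.69]. Speed limits (rad/s): [2.22, 2.22, 2.79, 3.14, 3.14, 3.14].

INTERFACE

Orientations are given as a 3x3 rotation matrix whose columns are the frame's x, y, z axes.
In Python, from bench import observe, capture, close_job gives the robot as it stands.
- The arm moves only by the tool servo_tool, never from a script. Its argument "increments" is text: rows parted by semicolons, each of 7 numbers parted by spaces: the shift along the world's x, y, z in mm, then the turn, a rotation vector about the world's x, y, z in rad, then the closure, from -1 (fully open) to 1 (shut), so that 0 is half open. In form: tx ty tz ax ay az hand; .... A call has exactly 5 rows; each row is the pose to reach, as a shift and turn from the pose measured when the call began; what a row does not reach only later rows make up. A row lasts 1/12 s, in which the tool goes at most 41.7 mm and 7.16 degrees, less where a joint would pass 70% of its speed; a pose out of reach is approached as far as the arm can. A call with a gripper value outside its range is refused whole. The fingers move at their own pace and stop on an object; "grip_force" is the grip in N (left out, the last holds). Time passes only in rows, so rows that repeat a pose let the fingers close, or fill a call up. It gives the time, the measured TCP pose, the force and the opening at its end, in the units of the state.
- observe(): the state, without advancing time (a new reading comes with each control period).
- capture(name): name is "scene" or "top" or "wrist"; returns a dict with "pixels" (400x640x3 uint8, red, green, blue), "range_z" (400x640 float32, m along the optical axis (not along the pixel's ray), 0 where there is no reading), "mtx" (3x3 intrinsics, pixels), "k1" (the pictures are not rectified: a ray, as slopes to the right and down, at radius r is drawn at 1 + k1 r^2 times it, then the intrinsics apply), "extrinsics" (4x4, takes a point from world to camera coordinates); the wrist camera has in their place "T_tool_cam" (4x4, takes a point from camera to tool coordinates, whose origin is the TCP and whose axes are the tool frame's). Camera axes: x right, y up, looking along -z (the intrinsics and any distortion apply to the point x, -y, -z); pixel columns grow to the right and rows downward; lengths in m; the calibration is good to about 2 mm. A picture is of the moment at which its call begins: read the wrist's pose just before it.
- close_job(): hands the job in, once; it reports no verdict.
The state is a dict: "clock": time; "joints": joint angles; "qvel": joint speeds; "effort": joint torques, N m; "ee_pos": TCP position; "eef_rot": TCP orientation; "wrist_force": force on the tool from outside, world axes, zero at the start; "ft_torque": the same for the moment, N m; "grip_width": finger opening in m.
Only numpy, scipy, OpenCV 4.12 (cv2) and the standard library are available. Lean on these libraries where they do the work, as an engineer would, in place of code of your own. Each camera call takes 0.05 s, during which the arm holds its last target.

TASK

Three wax studies lie side by side on the bench, each with its own push-top timer standing at its edge nearest the robot. Start the timer of the smallest of the three: with the fingertips press its cap down gently, keep it down for two seconds, then let it come up and withdraw. Do not grasp, lift or push the timer along, do not press the other timers, and leave the studies and everything else undisturbed.

Things in the scene. Friction and masses are not known exactly. Their poses are not given: they have to be found in the camera images.
- timer_a: One of three identical loose push-top timers, about 0.3 kg: a white round puck 66 mm across, 36 mm high, with a grey cap 36 mm across standing 14 mm proud on top (50 mm in all). Origin: centre of the underside; z up, yaw random. Each study has one timer, its centre 50 to 80 mm out from the middle of the study's robot-side edge. Which lettered timer stands at which study differs each time.
- timer_a_cap (a joint): Cap of timer_a: how far it is pressed down, 0 (up) to 0.010 m (hard stop, level 4 mm above the puck). A spring pushes back with 2 N at first and 6 N at the stop and lifts the cap again on release; the timer takes a press from 5 mm down; a touch under 3 mm does nothing.
- timer_a_press (a point): Middle of the flat top of the cap of timer_a, 50 mm above the bench when up; it moves with the cap.
- timer_b: Like timer_a: another of the three identical timers.
- timer_b_cap (a joint): Cap of timer_b: how far it is pressed down, 0 (up) to 0.010 m (hard stop, level 4 mm above the puck). A spring pushes back with 2 N at first and 6 N at the stop and lifts the cap again on release; the timer takes a press from 5 mm down; a touch under 3 mm does nothing.
- timer_b_press (a point): Middle of the flat top of the cap of timer_b, 50 mm above the bench when up; it moves with the cap.
- timer_c: Like timer_a: another of the three identical timers.
- timer_c_cap (a joint): Cap of timer_c: how far it is pressed down, 0 (up) to 0.010 m (hard stop, level 4 mm above the puck). A spring pushes back with 2 N at first and 6 N at the stop and lifts the cap again on release; the timer takes a press from 5 mm down; a touch under 3 mm does nothing.
- timer_c_press (a point): Middle of the flat top of the cap of timer_c, 50 mm above the bench when up; it moves with the cap.
- study_orange: Smallest of three painted wax studies, a loose flat board 81 mm (x) by 96 mm (y), 11 mm thick, 0.25 kg. Origin: centre of the underside, z up; its -x edge faces the robot. Its own timer stands 90 to 125 mm from its centre, the others over 150 mm.
- study_green: Largest study, a loose board 140 mm (x) by 152 mm (y), 11 mm thick. Origin: centre of the underside. Leave alone.
- study_teal: Middle-sized study, a loose board 121 mm (x) by 127 mm (y), 11 mm thick. Origin: centre of the underside. Leave alone.
- small_tin: Loose open tin of set wax, 52 mm across, 40 mm high, bystander. Origin: centre of the underside.
- plum_tin: Loose open tin of set wax, 58 mm across, 50 mm high, bystander. Origin: centre of the underside.
- brush: Loose paint brush lying to the right of the studies, about 225 mm long and 13 mm high, bystander. Origin: under the middle of its box.
- scraper: Loose wax scraper with wooden handle, 171 x 37 x 18 mm, lying to the left of the studies, bystander. Origin: under the middle of its box.
There are look-alikes about, which are no part of the job. What is shaped like the timer_b but green or turquoise is not meant.

How it is judged:
On the way:
1. the cap of the smallest study's timer is held down (5 mm or more) by the fingers for 1.5 s (((horizontal distance between timer_a and study_orange below 0.135 m and value of joint timer_a_cap above 0.005 m and contact force between the fingers and timer_a above 0.5 N) or (horizontal distance between timer_b and study_orange below 0.135 m and value of joint timer_b_cap above 0.005 m and contact force between the fingers and timer_b above 0.5 N) or (horizontal distance between timer_c and study_orange below 0.135 m and value of joint timer_c_cap above 0.005 m and contact force between the fingers and timer_c above 0.5 N))), for 1.5 s.
At the end, for the whole second after the job is handed in: All three caps are up again (within 1.5 mm), the timers stand upright on the bench at rest, and timers, studies, tins, brush and scraper are within 15 mm of where they were (not (distance of timer_a from where it was at the start of the episode above 0.015 m) and not (distance of timer_b from where it was at the start of the episode above 0.015 m) and not (distance of timer_c from where it was at the start of the episode above 0.015 m) and not (distance of study_green from where it was at the start of the episode above 0.015 m) and not (distance of study_orange from where it was at the start of the episode above 0.015 m) and not (distance of study_teal from where it was at the start of the episode above 0.015 m) and not (distance of small_tin from where it was at the start of the episode above 0.015 m) and not (distance of plum_tin from where it was at the start of the episode above 0.015 m) and not (distance of brush from where it was at the start of the episode above 0.015 m) and not (distance of scraper from where it was at the start of the episode above 0.015 m) and value of joint each of timer_a_cap, timer_b_cap, timer_c_cap below 0.0015 m and angle between each of timer_a, timer_b, timer_c's own z axis and vertical below 0.1 rad and linear speed of each of timer_a, timer_b, timer_c below 0.01 m/s and height (world z) of each of timer_a, timer_b, timer_c below 0.005 m); the robot touches nothing.
It fails at once if the cap of a timer that is not the smallest study's is pressed (over 3 mm) ((not (horizontal distance between timer_a and study_orange below 0.135 m) and value of joint timer_a_cap above 0.003 m) or (not (horizontal distance between timer_b and study_orange below 0.135 m) and value of joint timer_b_cap above 0.003 m) or (not (horizontal distance between timer_c and study_orange below 0.135 m) and value of joint timer_c_cap above 0.003 m)).
It fails at once if a timer is pressed harder than 20 N (contact force between the fingers and timer_a above 20 N or contact force between the fingers and timer_b above 20 N or contact force between the fingers and timer_c above 20 N).
It fails at once if a timer is lifted (5 mm), pushed along (15 mm) or tipped (height (world z) of any of timer_a, timer_b, timer_c above 0.005 m or distance of any of timer_a, timer_b, timer_c from where it was at the start of the episode above 0.015 m or angle between any of timer_a, timer_b, timer_c's own z axis and vertical above 0.2 rad).
It fails at once if a study, tin, brush or scraper is shifted by more than 15 mm (distance of any of study_green, study_orange, study_teal, small_tin, plum_tin, brush, scraper from where it was at the start of the episode above 0.015 m).
It also fails if it takes over 32 s, if anything falls off the work surface, if the arm or the gripper's body presses on something with over 40 N, if the wrist force passes 120 N, or if a joint passes its speed limit or range.

## Working session

There is one attempt and no reset: what is moved stays moved. The work goes in short steps, Python scripts to look and compute and a tool call to move; the robot and the scene stay as the last step left them, time stands still between calls to the robot, and variables do not carry over. Pictures are saved under pics/ and viewed, and the job is handed in when it is done.

Besides the shell and the picture viewer there is one more tool, called after "Request:" as a command line: name --argument value ..., lists and objects as JSON in quotes. servo_tool: Moves the arm, as the interface text tells. Its arguments: {"type":"object","properties":{"increments":{"type":"string"},"grip_force":{"type":"number"}},"required":["increments"]}

```bash
mkdir -p pics; cat > h.py <<'E'
import numpy as np,cv2,pickle
from bench import observe,capture,close_job
def snap(n,f):
    d=capture(n); pickle.dump(d,open(f'pics/{f}.pkl','wb')); cv2.imwrite(f'pics/{f}.png',d['pixels'][:,:,::-1]); return d
def world(d,u,v):
    K=np.array(d['mtx']);p=cv2.undistortPoints(np.array([[[u,v]]],float),K,np.array([d['k1'],0,0,0.]))[0,0]
    z=float(d['range_z'][int(round(v)),int(round(u))])
    c=np.array([p[0]*z,-p[1]*z,-z,1]); return (np.linalg.inv(d['extrinsics'])@c)[:3]
E
python3 - <<'E'
from h import *
o=observe();print(o)
for n in('top','scene'):
    d=snap(n,n+'1')
E
```

```text
{'clock': 0.0, 'joints': array([ 1.02340626e+00,  4.91538609e-01,  1.55946013e+00, -1.88585478e-05,
        1.09167207e+00, -1.05608139e-01]), 'qvel': array([-0.00079817,  0.00031275,  0.00193486, -0.00180056,  0.00063864,
        0.00145815]), 'effort': array([-2.45457377e-03, -6.12645364e+01, -2.58175778e+01,  6.91493042e-02,
        4.84142359e-02, -1.17011668e-04]), 'ee_pos': array([0.26706187, 0.56475997, 0.1798711 ]), 'eef_rot': array([[ 4.27542830e-01,  9.03994928e-01, -5.46847763e-04],
       [ 9.03994455e-01, -4.27543169e-01, -9.29332135e-04],
       [-1.07391256e-03, -9.70180546e-05, -9.99999419e-01]]), 'wrist_force': array([-0.42275287, -0.82268057, -0.19866783]), 'ft_torque': array([ 0.00855286,  0.00969643, -0.03044847]), 'grip_width': 0.09531773531770969}
```

View pics/top1.png

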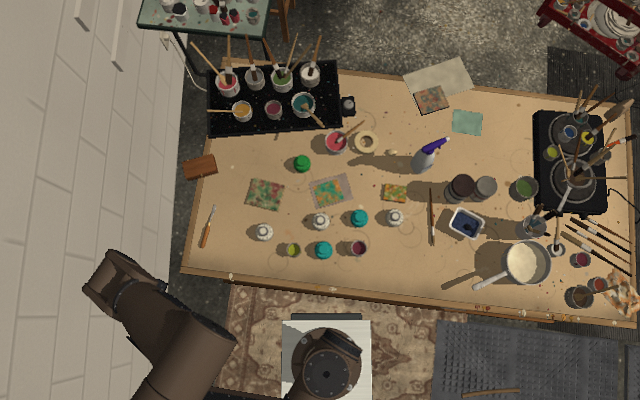

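View pics/scene1.png

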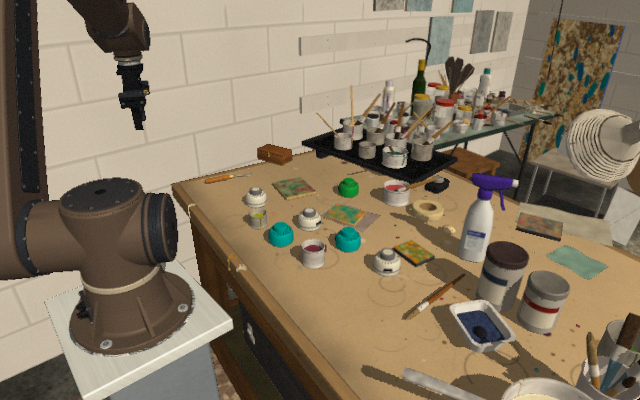

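The top view shows the three studies at (264,194), (330,190) and (394,192). The white timers are at (263,232), (320,221) and (395,216). I'll measure the sizes and the timer by the right-hand study.

```bash
python3 - <<'E'
from h import *
d=pickle.load(open('pics/top1.pkl','rb'))
im=d['pixels'][160:270,230:450,::-1]
cv2.imwrite('pics/crop1.png',cv2.resize(im,None,fx=3.6,fy=3.6,interpolation=cv2.INTER_CUBIC))
for p in [(264,194),(330,190),(394,192),(263,232),(320,221),(395,216),(359,217)]:
    print(p,world(d,*p).round(4))
vs,us=np.mgrid[200:232,380:412]
P=np.array([world(d,u,v) for u,v in zip(us.ravel(),vs.ravel())])
for lo,hi in((.044,.056),(.03,.042),(.02,.056)):
    m=(P[:,2]>lo)&(P[:,2]<hi); q=P[m]; print(m.sum(),q.mean(0).round(4),q.min(0).round(4),q.max(0).round(4),((q.min(0)+q.max(0))/2).round(4))
# study
for (a,b,c,e) in [(375,412,178,206),(240,292,172,212),(305,360,170,212)]:
    vs,us=np.mgrid[c:e,a:b]
    P=np.array([world(d,u,v) for u,v in zip(us.ravel(),vs.ravel())])
    m=(P[:,2]>.0075)&(P[:,2]<.016);q=P[m].astype(np.float32)
    print(m.sum(),cv2.minAreaRect(q[:,:2]))
E
```

```text
(264, 194) [0.6145 0.2335 0.0095]
(330, 190) [ 0.6284 -0.017   0.0095]
(394, 192) [ 0.6181 -0.2594  0.0128]
(263, 232) [0.461  0.2275 0.0536]
(320, 221) [0.501  0.0209 0.0498]
(395, 216) [ 0.5165 -0.2526  0.0557]
(359, 217) [ 0.5159 -0.122   0.0448]
64 [ 0.5199 -0.2513  0.0506] [ 0.5026 -0.2688  0.0441] [ 0.5377 -0.2325  0.0557] [ 0.5201 -0.2506  0.0499]
138 [ 0.5175 -0.2505  0.0355] [ 0.4877 -0.2819  0.0301] [ 0.552  -0.2187  0.0419] [ 0.5199 -0.2503  0.036 ]
243 [ 0.5172 -0.2507  0.0388] [ 0.4877 -0.2826  0.0207] [ 0.5536 -0.2187  0.0557] [ 0.5207 -0.2506  0.0382]Traceback (most recent call last):
  File "<stdin>", line 16, in <module>
cv2.error: OpenCV(4.12.0) /io/opencv/modules/imgproc/src/convhull.cpp:143: error: (-215:Assertion failed) total >= 0 && (depth == CV_32F || depth == CV_32S) in function 'convexHull'
```

```bash
sleep 1
```

```text
(no output)
```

View pics/crop1.png

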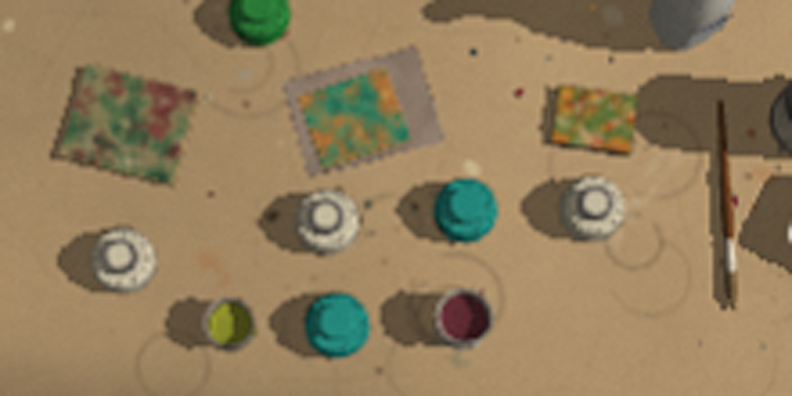

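```bash
python3 - <<'E'
from h import *
d=pickle.load(open('pics/top1.pkl','rb'))
d['range_z']=d['range_z']*0+0
E=np.linalg.inv(d['extrinsics'])
def pl(u,v,h):
    K=np.array(d['mtx']);p=cv2.undistortPoints(np.array([[[u,v]]],float),K,np.array([d['k1'],0,0,0.]))[0,0]
    r=E[:3,:3]@np.array([p[0],-p[1],-1]);o=E[:3,3];return (o+r*(h-o[2])/r[2])[:2]
for name,c in {'right':[(556,85),(636,95),(630,153),(552,146)],'midpaint':[(300,110),(388,70),(410,140),(318,165)],'midmat':[(285,88),(415,48),(442,138),(310,173)],'left':[(80,66),(196,95),(172,184),(53,156)]}.items():
    w=[pl(230+x/3.6,160+y/3.6,.011) for x,y in c]
    print(name,[round(float(np.linalg.norm(w[i]-w[(i+1)%4]))*1000) for i in range(4)],np.mean(w,0).round(3))
# height of gray mat
d=pickle.load(open('pics/top1.pkl','rb'))
for p in[(347,178),(345,185),(349,195),(326,185),(320,200)]:print(p,world(d,*p).round(3))
E
```

```text
right [85, 64, 82, 67] [ 0.614 -0.263]
midpaint [103, 80, 100, 62] [ 0.614 -0.011]
midmat [145, 102, 143, 96] [ 0.624 -0.02 ]
left [128, 99, 129, 101] [0.611 0.23 ]
(347, 178) [ 0.677 -0.083  0.005]
(345, 185) [ 0.649 -0.075  0.003]
(349, 195) [ 0.61  -0.089  0.003]
(326, 185) [ 0.647 -0.002  0.015]
(320, 200) [0.589 0.021 0.013]
```

```bash
python3 - <<'E'
from h import *
d=pickle.load(open('pics/top1.pkl','rb'))
for (a,b,c,e) in [(375,414,174,208),(240,292,172,212),(300,360,168,212)]:
    vs,us=np.mgrid[c:e,a:b]
    P=np.array([world(d,u,v) for u,v in zip(us.ravel(),vs.ravel())])
    m=(P[:,2]>.0065)&(P[:,2]<.019)
    M=cv2.morphologyEx(m.reshape(vs.shape).astype(np.uint8),cv2.MORPH_OPEN,np.ones((3,3)))
    n,l,s,_=cv2.connectedComponentsWithStats(M,connectivity=4); k=1+s[1:,4].argmax()
    q=P[(l==k).ravel()].astype(np.float32); print(s[k],np.median(q[:,2]),cv2.minAreaRect(np.ascontiguousarray(q[:,:2])))
d=pickle.load(open('pics/scene1.pkl','rb'))
im=d['pixels'][160:280,220:460,::-1]
cv2.imwrite('pics/crop2.png',cv2.resize(im,None,fx=3.3,fy=3.3,interpolation=cv2.INTER_CUBIC))
vs,us=np.mgrid[245:280,370:408]
P=np.array([world(d,u,v) for u,v in zip(us.ravel(),vs.ravel())])
for lo,hi in((.046,.056),(.02,.056)):
    m=(P[:,2]>lo)&(P[:,2]<hi); q=P[m]; print(m.sum(),q.mean(0).round(4),q.min(0).round(4),q.max(0).round(4))
E
```

```text
[  9  10  22  18 217] 0.011377274 ((0.6159941554069519, -0.2604463994503021), (0.08414618670940399, 0.05979989096522331), 80.58100128173828)
[  7  12  38  27 480] 0.012181073 ((0.6133907437324524, 0.22596891224384308), (0.12467549741268158, 0.10188248753547668), 75.40422821044922)
[ 25  11  17  22 193] 0.011833933 ((0.6308224201202393, -0.033547185361385345), (0.05512423813343048, 0.08101940900087357), 68.94580841064453)
107 [ 0.5156 -0.259   0.0484] [ 0.4981 -0.2742  0.0461] [ 0.5344 -0.2398  0.0507]
462 [ 0.5066 -0.2654  0.036 ] [ 0.4828 -0.2906  0.0201] [ 0.544  -0.2286  0.0507]
```

View pics/crop2.png

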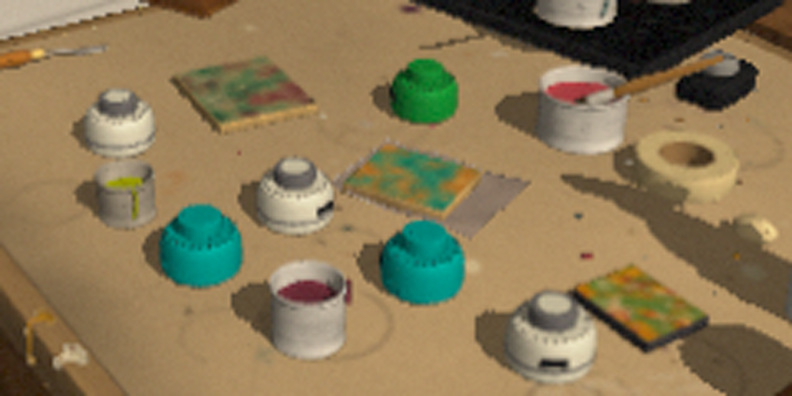

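The right-hand board is clearly the smallest, at (0.616,-0.260). It measures about 66×84 mm turned by about 9°, so its bounding box matches the stated 81×96 mm. Its timer cap is near (0.518,-0.254), about 98 mm from the board. I'll move above it with the gripper shut and check with the wrist camera.

Request:
servo_tool --increments "14 -36 0 0 0 0 1; 28 -72 0 0 0 0 1; 42 -108 0 0 0 0 1; 56 -144 0 0 0 0 1; 70 -180 0 0 0 0 1" --grip_force 10

```text
clock: 0.52
ee_pos: [0.3371, 0.383, 0.1797]
eef_rot: [[0.427, 0.904, -0.001], [0.904, -0.427, -0.001], [-0.001, -0.0, -1.0]]
wrist_force: [0.8, 1.0, 0.1]
grip_width: 0.0673
```

Request:
servo_tool --increments "11 -38 0 0 0 0 1; 22 -76 0 0 0 0 1; 33 -114 0 0 0 0 1; 44 -152 0 0 0 0 1; 55 -190 0 0 0 0 1"

```text
clock: 0.93
ee_pos: [0.3921, 0.1912, 0.1797]
eef_rot: [[0.427, 0.904, -0.001], [0.904, -0.427, -0.001], [-0.001, -0.0, -1.0]]
wrist_force: [1.6, 0.5, 0.3]
grip_width: 0.0336
```

Request:
servo_tool --increments "11 -38 0 0 0 0 1; 22 -76 0 0 0 0 1; 33 -114 0 0 0 0 1; 44 -152 0 0 0 0 1; 55 -190 0 0 0 0 1"

```text
clock: 1.35
ee_pos: [0.4471, -0.0008, 0.1797]
eef_rot: [[0.427, 0.904, -0.001], [0.904, -0.427, -0.001], [-0.001, -0.0, -1.0]]
wrist_force: [1.2, 0.8, 0.6]
grip_width: 0.0025
```

Remaining shift: (+71, -253). I'll stop slightly short to look.

Request:
servo_tool --increments "11 -37 0 0 0 0 1; 22 -74 0 0 0 0 1; 33 -111 0 0 0 0 1; 44 -148 0 0 0 0 1; 55 -185 0 0 0 0 1"

```text
clock: 1.77
ee_pos: [0.5021, -0.1878, 0.1795]
eef_rot: [[0.427, 0.904, -0.001], [0.904, -0.427, -0.001], [-0.001, -0.001, -1.0]]
wrist_force: [0.5, -0.3, -0.1]
grip_width: 0.0007
```

Request:
servo_tool --increments "6 -25 -10 0 0 0 1; 12 -50 -20 0 0 0 1; 16 -68 -30 0 0 0 1; 16 -68 -30 0 0 0 1; 16 -68 -30 0 0 0 1"

```text
clock: 2.18
ee_pos: [0.5175, -0.256, 0.1486]
eef_rot: [[0.429, 0.904, -0.003], [0.904, -0.429, 0.0], [-0.001, -0.003, -1.0]]
wrist_force: [-0.2, 1.0, -0.2]
grip_width: 0.0004
```

```bash
python3 - <<'E'
from h import *
o=observe();print(o['ee_pos'],o['clock'])
d=snap('wrist','w1')
T=np.eye(4);T[:3,:3]=o['eef_rot'];T[:3,3]=o['ee_pos']
d['extrinsics']=np.linalg.inv(T@d['T_tool_cam']);pickle.dump(d,open('pics/w1.pkl','wb'))
print(d['range_z'].min(),d['range_z'].max(),d['T_tool_cam'])
snap('top','t2');snap('scene','s2')
E
```

```text
[ 0.51754609 -0.25603775  0.14862371] 2.1833
0.0 0.4268787 [[ 9.99998647e-01  3.58479248e-04  1.60546506e-03 -6.13203662e-04]
 [ 7.91325522e-04 -9.60454036e-01 -2.78437458e-01 -7.99490539e-02]
 [ 1.44216135e-03  2.78438352e-01 -9.60453020e-01 -2.04218675e-01]
 [ 0.00000000e+00  0.00000000e+00  0.00000000e+00  1.00000000e+00]]
```

View pics/w1.png

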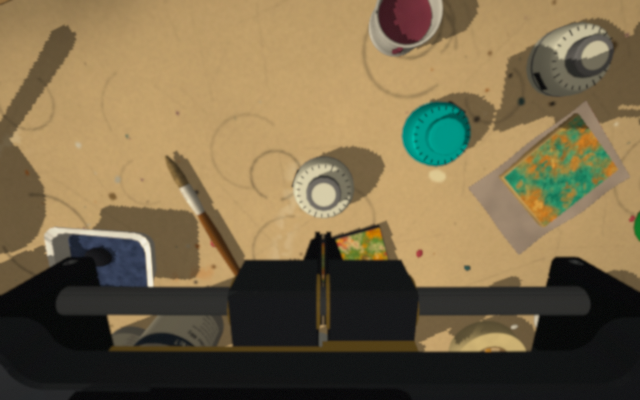

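The wrist view shows the timer cap centred at about (323,194), with the shut fingertips at (323,240) and the small study's corner behind them.

```bash
python3 - <<'E'
from h import *
d=pickle.load(open('pics/w1.pkl','rb'))
vs,us=np.mgrid[155:222,288:360]
P=np.array([world(d,u,v) for u,v in zip(us.ravel(),vs.ravel())])
for lo,hi in((.044,.056),(.03,.056)):
    m=(P[:,2]>lo)&(P[:,2]<hi); q=P[m]; print(m.sum(),q.mean(0).round(4),q.min(0).round(4),q.max(0).round(4))
print(world(d,323,194))
E
```

```text
956 [ 0.5155 -0.2562  0.0499] [ 0.4985 -0.2742  0.0441] [ 0.534  -0.239   0.0523]
2610 [ 0.5134 -0.2554  0.0407] [ 0.4853 -0.2875  0.0301] [ 0.5465 -0.2259  0.0523]
[ 0.51642028 -0.25649809  0.05062789]
```

```bash
python3 - <<'E'
import cv2
im=cv2.imread('pics/s2.png')[170:300,320:460]
cv2.imwrite('pics/s2c.png',cv2.resize(im,None,fx=4,fy=4,interpolation=cv2.INTER_CUBIC))
E
```

```text
(no output)
```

View pics/s2c.png

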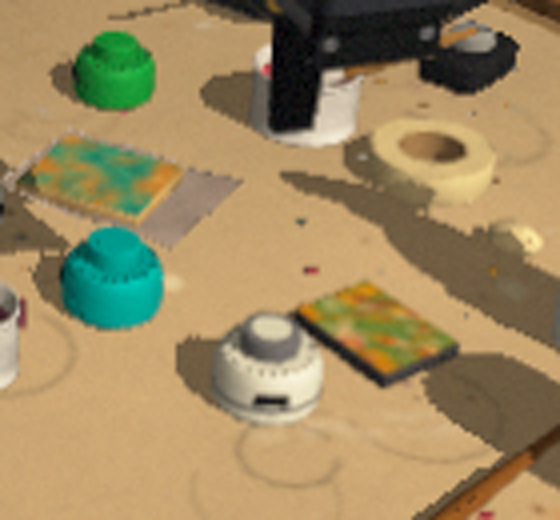

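The wrist camera puts the cap at (0.516,-0.256), within about 1–2 mm of the TCP, with its top at 0.050. I'll go down to just above it.

Request:
servo_tool --increments "-1 0 -25 0 0 0 1; -1 0 -50 0 0 0 1; -1 0 -75 0 0 0 1; -1 0 -86 0 0 0 1; -1 0 -86 0 0 0 1"

```text
clock: 2.75
ee_pos: [0.5163, -0.2536, 0.0625]
eef_rot: [[0.426, 0.905, -0.004], [0.905, -0.426, 0.001], [-0.001, -0.004, -1.0]]
wrist_force: [-0.3, -0.4, 0.0]
grip_width: 0.0002
```

Request:
servo_tool --increments "0 0 -2 0 0 0 1; 0 0 -4 0 0 0 1; 0 0 -6 0 0 0 1; 0 0 -8 0 0 0 1; 0 0 -8 0 0 0 1"

```text
clock: 3.17
ee_pos: [0.5164, -0.2537, 0.0548]
eef_rot: [[0.426, 0.905, -0.003], [0.905, -0.426, 0.0], [-0.001, -0.003, -1.0]]
wrist_force: [0.4, 0.2, -0.6]
grip_width: 0.0006
```

Request:
servo_tool --increments "0 -2 0 0 0 0 1; 0 -2 -1.5 0 0 0 1; 0 -2 -3 0 0 0 1; 0 -2 -4.5 0 0 0 1; 0 -2 -6.5 0 0 0 1"

```text
clock: 3.58
ee_pos: [0.5164, -0.2557, 0.0482]
eef_rot: [[0.426, 0.905, -0.003], [0.905, -0.426, 0.0], [-0.001, -0.003, -1.0]]
wrist_force: [0.5, 0.1, -0.0]
grip_width: 0.0004
```

Request:
servo_tool --increments "0 0 -0.5 0 0 0 1; 0 0 -1 0 0 0 1; 0 0 -1.5 0 0 0 1; 0 0 -2 0 0 0 1; 0 0 -2 0 0 0 1"

```text
clock: 4.0
ee_pos: [0.5164, -0.2557, 0.0462]
eef_rot: [[0.426, 0.905, -0.003], [0.905, -0.426, 0.0], [-0.001, -0.003, -1.0]]
wrist_force: [-0.2, -0.1, 1.2]
grip_width: 0.0002
```

Request:
servo_tool --increments "0 0 -0.7 0 0 0 1; 0 0 -1.4 0 0 0 1; 0 0 -2 0 0 0 1; 0 0 -2.5 0 0 0 1; 0 0 -2.5 0 0 0 1"

```text
clock: 4.42
ee_pos: [0.5163, -0.2557, 0.0435]
eef_rot: [[0.426, 0.905, -0.003], [0.905, -0.426, 0.001], [-0.001, -0.003, -1.0]]
wrist_force: [0.3, 0.3, 0.3]
grip_width: 0.0007
```

```bash
python3 - <<'E'
from h import *
for i in range(3):
    o=observe();print(o['ee_pos'],o['wrist_force'],o['clock']); d=snap('scene','s3')
im=cv2.imread('pics/s3.png')[200:290,340:430]
cv2.imwrite('pics/s3c.png',cv2.resize(im,None,fx=6,fy=6,interpolation=cv2.INTER_CUBIC))
E
```

```text
[ 0.51634696 -0.25566247  0.04352931] [0.32020027 0.32260595 0.28533303] 4.4167
[ 0.51637564 -0.25567557  0.04358977] [-1.15375617 -0.15695346 -0.21027977] 4.4667
[ 0.51640059 -0.25567362  0.04364588] [ 0.00476035  0.49077843 -0.87062401] 4.5167
```

View pics/s3c.png

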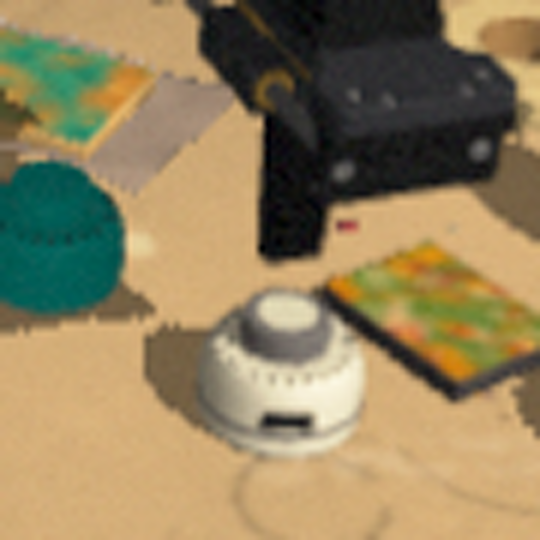

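The finger is not over the cap. In this crop the tip is at about (290,255), clear of the timer and above and behind it. So the commanded TCP and the picture disagree, and I'll find out by how much.

```bash
python3 - <<'E'
from h import *
d=pickle.load(open('pics/s3.pkl','rb'))
o=observe();print(o['ee_pos'],o['joints'])
def proj(d,p):
    c=(d['extrinsics']@np.r_[p,1])[:3]; x=np.array([[[c[0],-c[1],-c[2]]]])
    return cv2.projectPoints(x,np.zeros(3),np.zeros(3),np.array(d['mtx']),np.array([d['k1'],0,0,0.]))[0].ravel()
print('tcp px',proj(d,o['ee_pos']),'crop',(proj(d,o['ee_pos'])-[340,200])*6)
for u,v in [(386,240),(389,239),(392,240),(388,235),(388,228)]: print(u,v,world(d,u,v))
for p in [(388,251),(388,252)]: print(world(d,*p))
for p in [(.3,.3,0),(.516,-.256,.05)]: print(proj(d,p))
t=snap('top','t3'); 
cv2.imwrite('pics/t3c.png',cv2.resize(t['pixels'][150:270,320:460,::-1],None,fx=5,fy=5,interpolation=cv2.INTER_CUBIC))
print(proj(t,o['ee_pos']),(proj(t,o['ee_pos'])-[320,150])*5)
w=snap('wrist','w3')
T=np.eye(4);T[:3,:3]=o['eef_rot'];T[:3,3]=o['ee_pos']
w['extrinsics']=np.linalg.inv(T@w['T_tool_cam']);print('wrist tcp',proj(w,o['ee_pos']));pickle.dump(w,open('pics/w3.pkl','wb'))
E
```

```text
[ 0.51639717 -0.25566994  0.04364466] [-0.57361554  0.59466266  1.80891798 -0.00200414  0.74093834 -1.7031175 ]
tcp px [386.77123515 253.5748953 ] crop [280.62741088 321.44937179]
386 240 [ 0.50307555 -0.25936759  0.0899522 ]
389 239 [ 0.51100312 -0.26156906  0.09036917]
392 240 [ 0.5182374  -0.26497875  0.08617857]
388 235 [ 0.50495292 -0.26209555  0.10414487]
388 228 [ 0.50089164 -0.26310597  0.1250418 ]
[ 0.52183791 -0.25434448  0.04787726]
[ 0.51809757 -0.25747315  0.04838416]
[197.07110868 210.8404112 ]
[387.00756036 251.50450134]
[395.35507202 216.69189737] [376.77536011 333.45948683]
wrist tcp [324.07244199 230.42743562]
```

View pics/t3c.png

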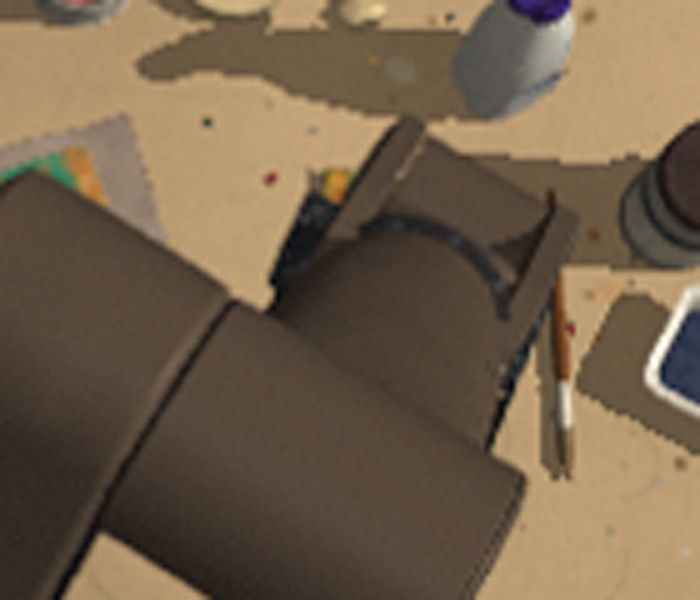

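View pics/w3.png

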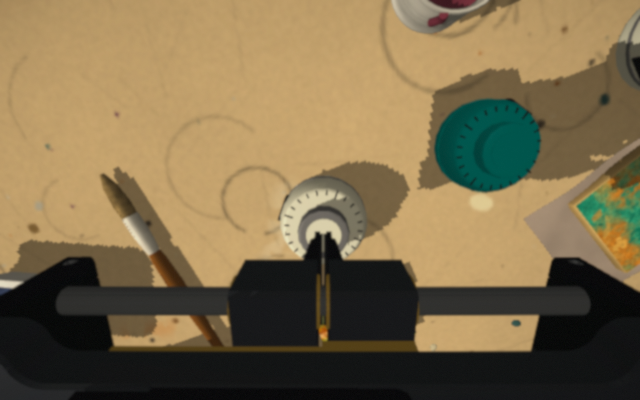

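```bash
python3 - <<'E'
from h import *
w=pickle.load(open('pics/w3.pkl','rb'))
R=w['range_z']
for p in [(323,222),(313,222),(323,228),(333,225),(320,205),(250,120),(420,90)]: print('cap',p,R[p[1],p[0]],world(w,*p).round(4))
for v in range(228,262,3): print(v,[ (float(R[v,u].round(3))) for u in (316,319,323,327,330)], world(w,319,v).round(3))
Ti=np.linalg.inv(w['T_tool_cam']);print((Ti@np.r_[0,0,0,1]).round(4))
print(w['mtx'],w['k1'])
d=pickle.load(open('pics/s3.pkl','rb'))
for v in range(236,250): print(v,[world(d,u,v).round(3)[2] for u in range(382,397,2)])
E
```

```text
cap (323, 222) 0.20994791 [ 0.5084 -0.2527  0.05  ]
cap (313, 222) 0.21021986 [ 0.5056 -0.2588  0.0498]
cap (323, 228) 0.2105344 [ 0.5121 -0.2545  0.0506]
cap (333, 225) 0.21020707 [ 0.5131 -0.2475  0.0503]
cap (320, 205) 0.2168214 [ 0.4993 -0.2508  0.0403]
cap (250, 120) 0.24032171 [ 4.254e-01 -2.758e-01 -1.000e-04]
cap (420, 90) 0.23343019 [ 0.4606 -0.1501  0.0005]
228 [0.210999995470047, 0.210999995470047, 0.210999995470047, 0.210999995470047, 0.210999995470047] [ 0.511 -0.257  0.05 ]
231 [0.18000000715255737, 0.18000000715255737, 0.20999999344348907, 0.1809999942779541, 0.18000000715255737] [ 0.503 -0.253  0.079]
234 [0.17800000309944153, 0.1770000010728836, 0.18000000715255737, 0.1770000010728836, 0.17599999904632568] [ 0.503 -0.253  0.083]
237 [0.1720000058412552, 0.17299999296665192, 0.17800000309944153, 0.17299999296665192, 0.17299999296665192] [ 0.503 -0.253  0.087]
240 [0.16899999976158142, 0.16699999570846558, 0.1720000058412552, 0.16899999976158142, 0.16899999976158142] [ 0.503 -0.252  0.093]
243 [0.164000004529953, 0.16599999368190765, 0.1679999977350235, 0.1640000045299
[... 2524 characters left out ...]
04), np.float64(-0.002), np.float64(-0.002), np.float64(-0.003)]
246 [np.float64(-0.003), np.float64(-0.003), np.float64(-0.001), np.float64(-0.003), np.float64(-0.003), np.float64(-0.001), np.float64(-0.003), np.float64(-0.0)]
247 [np.float64(-0.0), np.float64(-0.003), np.float64(-0.002), np.float64(-0.002), np.float64(-0.003), np.float64(-0.0), np.float64(0.01), np.float64(0.01)]
248 [np.float64(-0.002), np.float64(-0.001), np.float64(-0.004), np.float64(0.001), np.float64(-0.0), np.float64(-0.0), np.float64(0.011), np.float64(0.009)]
249 [np.float64(0.002), np.float64(0.049), np.float64(0.049), np.float64(0.047), np.float64(0.048), np.float64(-0.003), np.float64(0.006), np.float64(0.009)]
```

Both the scene and wrist depths put the real fingertips at z ≈ 0.077 while the reported TCP is 0.0436. The tips are therefore about 33 mm shorter than the TCP says, and zero force agrees with that. In xy the tip is on axis to within about 4 mm. I'll go down further, judging by depth and force instead of the reported z.

Request:
servo_tool --increments "2 0 -5 0 0 0 1; 2 0 -10 0 0 0 1; 2 0 -15 0 0 0 1; 2 0 -20 0 0 0 1; 2 0 -20 0 0 0 1"

```text
clock: 5.08
ee_pos: [0.5179, -0.2554, 0.0223]
eef_rot: [[0.426, 0.905, -0.005], [0.905, -0.426, 0.001], [-0.001, -0.005, -1.0]]
wrist_force: [-0.5, 0.1, -0.1]
grip_width: 0.0004
```

```bash
cat > chk.py <<'E'
from h import *
import sys
F=[]
for i in range(4):
    o=observe();F.append(o['wrist_force']); d=snap('scene',sys.argv[1])
print(o['clock'],o['ee_pos'],np.mean(F,0).round(2))
im=cv2.imread(f'pics/{sys.argv[1]}.png')[200:290,340:430]
cv2.imwrite(f'pics/{sys.argv[1]}c.png',cv2.resize(im,None,fx=6,fy=6,interpolation=cv2.INTER_CUBIC))
for v in range(240,262):
    print(v,[int(1000*world(d,u,v)[2]) for u in range(378,402,2)])
E
python3 chk.py s4
```

```text
5.2333 [ 0.51838133 -0.25567851  0.02355508] [ 0.23  0.28 -0.16]
240 [-3, -2, -1, 82, 89, 89, 89, 137, 139, 141, 139, 137]
241 [-1, 0, -1, 79, 87, 86, 87, 136, 138, 134, 135, 136]
242 [0, -1, -1, 76, 83, 84, 83, 80, 136, -3, -2, -2]
243 [-2, 0, 0, 74, 82, 78, 79, 77, 78, -1, -2, 0]
244 [-3, 0, 0, 72, 78, 76, 75, 75, 73, 0, -2, 0]
245 [-3, 0, 0, 67, 74, 74, 73, 71, 71, -1, -2, 9]
246 [-1, -2, 0, 68, 72, 70, 69, 69, -2, -2, 9, 9]
247 [0, 0, -2, 67, 67, 67, 67, 64, 6, 8, 8, 8]
248 [-2, -2, -1, 66, 64, 62, 61, 61, 8, 8, 9, 10]
249 [-1, -2, -1, 61, 60, 60, 57, 59, 4, 10, 10, 10]
250 [610, 0, 47, 60, 59, 56, 47, 50, 2, 8, 8, 10]
251 [-2, 34, 50, 49, 48, 48, 48, 47, 49, 3, 8, 10]
252 [34, 33, 46, 49, 49, 48, 48, 50, 48, 0, 3, 10]
253 [35, 42, 48, 48, 48, 49, 49, 47, 48, 0, 2, 7]
254 [35, 43, 47, 47, 48, 49, 47, 47, 45, 35, 0, 2]
255 [34, 39, 47, 48, 49, 48, 48, 50, 47, 33, 34, 610]
256 [34, 39, 44, 46, 48, 47, 50, 46, 44, 34, 33, -1]
257 [34, 34, 41, 44, 46, 47, 45, 45, 41, 33, 34, 0]
258 [33, 34, 38, 37, 43, 45, 44, 43, 39, 33, 35, 33]
259 [34, 34, 36, 39, 41, 40, 42, 40, 33, 37, 35, 32]
260 [34, 35, 34, 36, 36, 39, 37, 36, 36, 35, 36, 30]
261 [33, 34, 35, 34, 34, 36, 34, 36, 37, 36, 34, 30]
```

View pics/s4c.png

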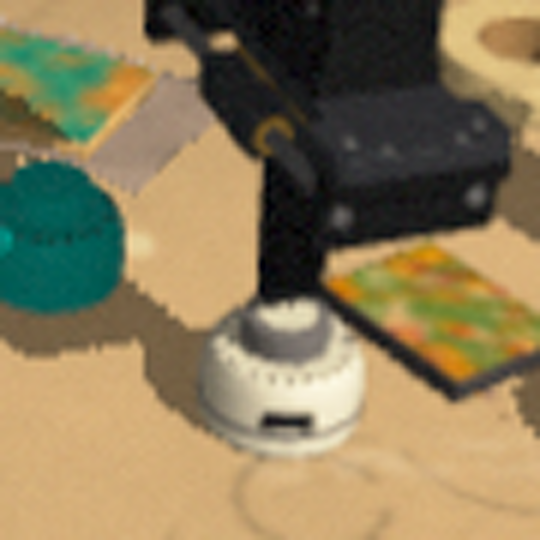

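The tip is now about 8 mm above the cap at reported z 0.0236, and lined up with it. I'll check the tip's xy, then take small steps.

```bash
python3 - <<'E'
from h import *
d=pickle.load(open('pics/s4.pkl','rb'))
P=np.array([world(d,u,v) for v in (247,248) for u in range(383,394)]);print(P.round(3))
print(np.linalg.inv(d['extrinsics'])[:3,3])
E
```

```text
[[ 0.508 -0.249  0.063]
 [ 0.505 -0.255  0.067]
 [ 0.503 -0.259  0.07 ]
 [ 0.508 -0.258  0.068]
 [ 0.508 -0.261  0.069]
 [ 0.512 -0.261  0.067]
 [ 0.514 -0.262  0.067]
 [ 0.515 -0.264  0.067]
 [ 0.52  -0.263  0.064]
 [ 0.522 -0.265  0.065]
 [ 0.524 -0.266  0.064]
 [ 0.509 -0.248  0.059]
 [ 0.503 -0.256  0.066]
 [ 0.504 -0.258  0.067]
 [ 0.508 -0.258  0.065]
 [ 0.51  -0.26   0.065]
 [ 0.515 -0.259  0.062]
 [ 0.515 -0.261  0.063]
 [ 0.519 -0.261  0.061]
 [ 0.522 -0.262  0.061]
 [ 0.523 -0.264  0.061]
 [ 0.527 -0.264  0.059]]
[-0.13124949 -0.74445252  0.610399  ]
```

Request:
servo_tool --increments "0 0 -1 0 0 0 1; 0 0 -2 0 0 0 1; 0 0 -3 0 0 0 1; 0 0 -4 0 0 0 1; 0 0 -5 0 0 0 1"

```text
clock: 5.7
ee_pos: [0.5185, -0.2557, 0.0187]
eef_rot: [[0.426, 0.905, -0.003], [0.905, -0.426, 0.0], [-0.001, -0.003, -1.0]]
wrist_force: [-0.1, 0.1, 0.1]
grip_width: 0.0003
```

Request:
servo_tool --increments "0 0 -0.5 0 0 0 1; 0 0 -1 0 0 0 1; 0 0 -2 0 0 0 1; 0 0 -3 0 0 0 1; 0 0 -3 0 0 0 1"

```text
clock: 6.12
ee_pos: [0.5185, -0.2558, 0.0156]
eef_rot: [[0.426, 0.905, -0.003], [0.905, -0.426, 0.0], [-0.001, -0.003, -1.0]]
wrist_force: [-0.4, -0.2, 1.2]
grip_width: 0.0003
```

```bash
python3 chk.py s5|head -1
```

```text
6.2667 [ 0.51854497 -0.25577909  0.01581711] [-0.68 -0.04  1.85]
```

Request:
servo_tool --increments "0 0 -0.5 0 0 0 1; 0 0 -1 0 0 0 1; 0 0 -1.5 0 0 0 1; 0 0 -2 0 0 0 1; 0 0 -2 0 0 0 1"

```text
clock: 6.73
ee_pos: [0.5185, -0.2558, 0.0137]
eef_rot: [[0.426, 0.905, -0.003], [0.905, -0.426, 0.0], [-0.001, -0.003, -1.0]]
wrist_force: [-0.7, 0.5, 3.5]
grip_width: 0.0004
```

```bash
python3 chk.py s6|head -1
```

```text
6.8833 [ 0.51852106 -0.25577823  0.01382156] [-0.55  0.65  3.06]
```

Contact: the force follows the spring (2 N plus 0.4 N/mm), with contact near reported z ≈ 0.0162. I'm aiming for about 7 mm down (≈ 4.8 N).

Request:
servo_tool --increments "0 0 -0.6 0 0 0 1; 0 0 -1.2 0 0 0 1; 0 0 -1.8 0 0 0 1; 0 0 -2.4 0 0 0 1; 0 0 -2.4 0 0 0 1"

```text
clock: 7.35
ee_pos: [0.5185, -0.2558, 0.0113]
eef_rot: [[0.426, 0.905, -0.003], [0.905, -0.426, 0.0], [-0.001, -0.003, -1.0]]
wrist_force: [0.4, 1.0, 3.6]
grip_width: 0.0006
```

```bash
python3 chk.py s7|head -1
```

```text
7.5 [ 0.51851611 -0.25577039  0.01141471] [-0.6   0.89  4.15]
```

View pics/s7c.png

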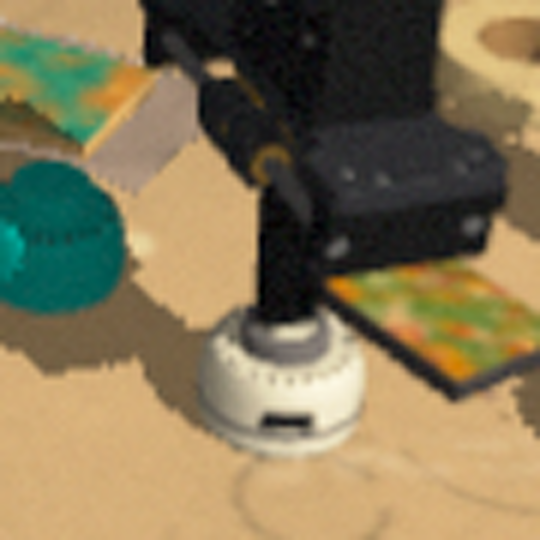

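The cap is visibly going down, about 5 mm so far. I'll go another 2.3 mm and hold.

Request:
servo_tool --increments "0 0 -0.8 0 0 0 1; 0 0 -1.6 0 0 0 1; 0 0 -2.4 0 0 0 1; 0 0 -2.4 0 0 0 1; 0 0 -2.4 0 0 0 1"

```text
clock: 7.97
ee_pos: [0.5185, -0.2558, 0.009]
eef_rot: [[0.426, 0.905, -0.003], [0.905, -0.426, 0.0], [-0.001, -0.003, -1.0]]
wrist_force: [-1.5, 0.7, 5.3]
grip_width: 0.0004
```

```bash
python3 chk.py s8|head -1
```

```text
8.1167 [ 0.51851344 -0.25577705  0.00906689] [-1.26  0.48  4.55]
```

Request:
servo_tool --increments "0 0 0 0 0 0 1; 0 0 0 0 0 0 1; 0 0 0 0 0 0 1; 0 0 0 0 0 0 1; 0 0 0 0 0 0 1"

```text
clock: 8.58
ee_pos: [0.5185, -0.2558, 0.0091]
eef_rot: [[0.426, 0.905, -0.003], [0.905, -0.426, 0.0], [-0.001, -0.003, -1.0]]
wrist_force: [0.7, -0.0, 5.7]
grip_width: 0.0004
```

Request:
servo_tool --increments "0 0 -0.4 0 0 0 1; 0 0 -0.4 0 0 0 1; 0 0 -0.4 0 0 0 1; 0 0 -0.4 0 0 0 1; 0 0 -0.4 0 0 0 1"

```text
clock: 9.0
ee_pos: [0.5185, -0.2558, 0.0087]
eef_rot: [[0.426, 0.905, -0.003], [0.905, -0.426, 0.0], [-0.001, -0.003, -1.0]]
wrist_force: [-0.9, 0.4, 5.1]
grip_width: 0.0004
```

Request:
servo_tool --increments "0 0 0 0 0 0 1; 0 0 0 0 0 0 1; 0 0 0 0 0 0 1; 0 0 0 0 0 0 1; 0 0 0 0 0 0 1"

```text
clock: 9.42
ee_pos: [0.5185, -0.2558, 0.0087]
eef_rot: [[0.426, 0.905, -0.003], [0.905, -0.426, 0.0], [-0.001, -0.003, -1.0]]
wrist_force: [-0.6, 1.0, 4.9]
grip_width: 0.0003
```

Request:
servo_tool --increments "0 0 0 0 0 0 1; 0 0 0 0 0 0 1; 0 0 0 0 0 0 1; 0 0 0 0 0 0 1; 0 0 0 0 0 0 1"

```text
clock: 9.83
ee_pos: [0.5185, -0.2558, 0.0087]
eef_rot: [[0.426, 0.905, -0.003], [0.905, -0.426, 0.0], [-0.001, -0.003, -1.0]]
wrist_force: [-1.7, 0.9, 4.9]
grip_width: 0.0007
```

```bash
python3 chk.py s9
```

```text
9.9833 [ 0.51852223 -0.25578592  0.0086988 ] [-1.37  0.36  4.66]
240 [0, -2, -1, 82, 91, 92, 89, 140, 144, 143, 140, 138]
241 [-2, -1, 0, 79, 87, 87, 86, 136, 137, 136, 136, 135]
242 [0, -3, -3, 76, 85, 84, 81, 133, 135, 135, 133, 131]
243 [-1, -2, -2, 73, 82, 81, 80, 133, 131, 132, 130, 130]
244 [0, -2, 0, 72, 80, 78, 77, 130, 130, 127, 127, 126]
245 [610, 0, -1, 67, 75, 76, 73, 127, 128, 126, 126, 124]
246 [-3, -3, -1, 67, 71, 71, 72, 126, 124, 123, 122, 122]
247 [0, -1, -3, 66, 69, 68, 67, 122, 122, 121, 121, 118]
248 [-2, -1, -3, 62, 67, 64, 66, 62, 118, 8, 7, 8]
249 [-2, 0, 0, 62, 61, 63, 63, 59, 7, 7, 9, 9]
250 [-1, 0, -1, 58, 60, 59, 58, 58, 4, 7, 11, 9]
251 [-1, 33, 32, 56, 59, 56, 54, 53, -1, 5, 8, 12]
252 [33, 34, 40, 52, 56, 54, 52, 51, 0, 0, 7, 8]
253 [33, 35, 38, 50, 51, 48, 47, 46, 35, 0, 5, 6]
254 [33, 38, 41, 47, 47, 44, 46, 42, 41, 34, 0, 2]
255 [34, 38, 39, 45, 45, 42, 41, 40, 41, 35, 32, 0]
256 [34, 610, 40, 42, 43, 41, 41, 43, 41, 34, 34, -2]
257 [33, 35, 41, 42, 39, 42, 41, 39, 38, 34, 32, 1]
258 [33, 33, 37, 39, 41, 40, 38, 41, 38, 33, 37, 32]
259 [34, 35, 34, 39, 38, 40, 39, 39, 36, 35, 35, 31]
260 [36, 35, 34, 36, 37, 38, 37, 35, 35, 36, 37, 30]
261 [32, 36, 35, 35, 34, 35, 34, 36, 35, 37, 35, 30]
```

View pics/s9c.png

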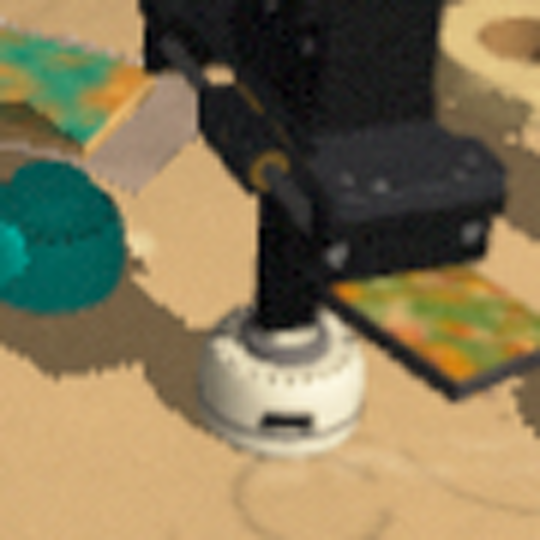

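The cap top reads 0.041–0.042, down from 0.048 on the same camera, so it is about 7 mm down. It has been held for over 2 s at 4.7–5 N. One more short hold, then I'll release gently and withdraw.

Request:
servo_tool --increments "0 0 0 0 0 0 1; 0 0 0 0 0 0 1; 0 0 1 0 0 0 1; 0 0 2.5 0 0 0 1; 0 0 4 0 0 0 1"

```text
clock: 10.45
ee_pos: [0.5186, -0.2558, 0.0128]
eef_rot: [[0.426, 0.905, -0.003], [0.905, -0.426, 0.0], [-0.001, -0.003, -1.0]]
wrist_force: [-0.8, 0.2, 3.0]
grip_width: 0.0007
```

Request:
servo_tool --increments "0 0 2 0 0 0 1; 0 0 5 0 0 0 1; 0 0 10 0 0 0 1; 0 0 20 0 0 0 1; 0 0 30 0 0 0 1"

```text
clock: 10.87
ee_pos: [0.5184, -0.2557, 0.0435]
eef_rot: [[0.426, 0.905, -0.003], [0.905, -0.426, 0.001], [-0.001, -0.003, -1.0]]
wrist_force: [0.3, 0.3, 0.3]
grip_width: 0.0007
```

Request:
servo_tool --increments "0 0 25 0 0 0 1; 0 0 50 0 0 0 1; 0 0 80 0 0 0 1; 0 0 110 0 0 0 1; 0 0 130 0 0 0 1"

```text
clock: 11.28
ee_pos: [0.5188, -0.2559, 0.1773]
eef_rot: [[0.426, 0.905, -0.001], [0.905, -0.426, -0.001], [-0.001, -0.0, -1.0]]
wrist_force: [0.5, -0.1, 0.7]
grip_width: 0.0005
```

Request:
servo_tool --increments "-10 35 0 0 0 0 1; -20 70 0 0 0 0 1; -30 105 0 0 0 0 1; -40 140 0 0 0 0 1; -40 140 0 0 0 0 1"

```text
clock: 11.7
ee_pos: [0.4766, -0.1114, 0.1785]
eef_rot: [[0.423, 0.906, -0.001], [0.906, -0.423, -0.0], [-0.001, -0.001, -1.0]]
wrist_force: [0.6, -0.3, 0.9]
grip_width: 0.0005
```

```bash
python3 - <<'E'
from h import *
o=observe();print(o['clock'],o['ee_pos'],o['wrist_force'])
t=snap('top','t9');d=snap('scene','s10')
d1=pickle.load(open('pics/scene1.pkl','rb'))
for D in(d1,d):
    vs,us=np.mgrid[245:280,370:408]
    P=np.array([world(D,u,v) for u,v in zip(us.ravel(),vs.ravel())])
    m=(P[:,2]>.046)&(P[:,2]<.056); q=P[m]; print(m.sum(),q.mean(0).round(4))
df=cv2.absdiff(d1['pixels'],d['pixels'])
cv2.imwrite('pics/s10c.png',np.vstack([cv2.resize(d['pixels'][160:280,220:460,::-1],None,fx=2.5,fy=2.5),cv2.resize(df[160:280,220:460,::-1],None,fx=2.5,fy=2.5)]))
E
```

```text
11.7 [ 0.47657852 -0.11144003  0.17852814] [ 0.57193188 -0.27325774  0.88473905]
107 [ 0.5156 -0.259   0.0484]
108 [ 0.5155 -0.259   0.0484]
```

View pics/s10c.png

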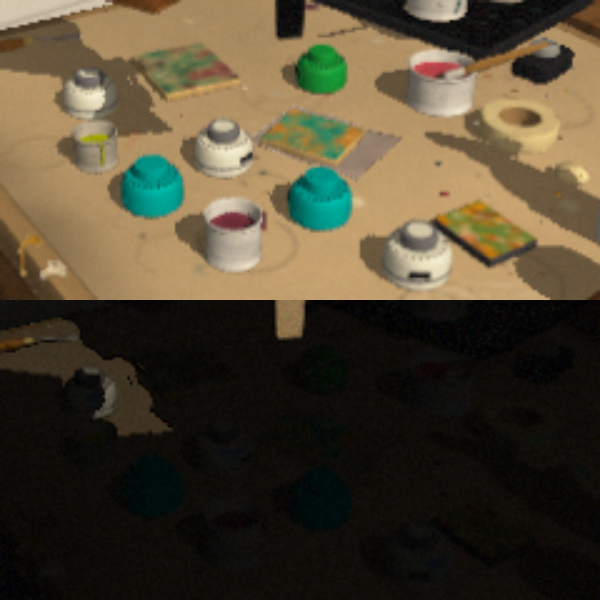

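The timer and its surroundings are unchanged; the difference picture shows only the arm and its shadow. The cap is back up and the arm is clear, so I'm handing in.

```bash
python3 -c "
from bench import close_job
print(close_job())"
```

```text
the job is handed in; nothing more can be done
None
```

I pressed the timer of the smallest study, the orange board on the right at about (0.616, -0.260). The cap went about 7 mm down at roughly 5 N and stayed past 5 mm for more than 2 s. I then let it up slowly, withdrew the arm and handed the job in at about 12 s. No verdict was reported.

**Last checks:**
- **Timer:** the cap top and timer position match the start to within 0.1 mm in the scene camera.
- **Surroundings:** over the studies, timers and tins, the before/after difference picture shows only the arm and its shadow. I did not check the brush separately.
- **Arm:** the wrist force was back at noise level, with the fingers well clear.

**Disagreements:**
- **Fingertip height:** the real fingertips were about 33 mm shorter than the reported TCP. My first descent stopped in the air above the cap, and I saw this in the picture. I did the rest of the descent by depth images and force instead of the reported height.
- **Board size:** the orange board measured about 66 × 84 mm along its own sides. That fits the stated 81 × 96 mm only as the bounding box of the turned board.
- **Other boards:** the middle and left boards also measured smaller than stated, by more than I could explain. The right board was clearly the smallest by image and colour, so this did not change the choice.

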